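# Tap the wedge tight under the detector's foot

### The arm

A 6-joint arm with a two-finger parallel gripper is mounted at the origin on the work surface. World frame = base frame: x ahead of the robot, y to its left, z up, the work surface at z = 0. Lengths are in mm, angles in rad, forces in N, time in s.
With the tool pointing down it reaches from about 225 to 875 mm from the base axis. Payload 3.4 kg.
Tool frame: the origin (TCP) lies between the finger pads; the fingertips stand 8 mm ahead of it and the grasp point (between the pads) lies 11 mm behind it; z points along the fingers, y is the direction in which the jaws open and shut (so a half turn about z gives the same grasp; the last joint's range is limited). The gripper opens to 85 mm and grips with 20 to 120 N. Pads are 22 mm wide; open, the fingers measure 114 mm over their backs; the gripper's body (76 mm by 85 mm) begins 54 mm behind the grasp point. The pads swing forward as they close: fully open they stand 13 mm farther back than shut.
Start: joints at [1.201, 0.276, 1.505, -0, 1.361, -0.121], TCP at [141.603, 557.324, 239.328] pointing down, gripper open.
Joint ranges: [-2.89, 2.89], [-0.75, 2.08], [0.22, 2.7], [-1.18, 4.32], [0.11, 2.71], [-2.7, 2.7]. Speed limits (rad/s): [2.57, 2.57, 3.14, 3.14, 3.14, 3.14].

### API

Orientations are given as a rotation vector (axis times angle).
In Python, from plant import * gives the robot as it stands.
- The arm moves only by the shell command python3 -m pendant 'ROWS' [FORCE]. ROWS is JSON, a list of rows, each a list of 7 numbers: the turn, a rotation vector about the tool's x, y, z each as a share of 45 degrees, from -1 to 1, then the shift along the tool's x, y, z each as a share of 0.02 m, from -1 to 1, then the gripper's target within -1 to 1 (fully open at 1, half-way at 0, shut at -1). A call has 1 to 12 rows; each row shifts and turns the commanded pose from where the row before left it, along the tool's axes as they then stand; what a row does not reach is not made up. A row lasts 1/10 s, in which the tool goes at most 50 mm and 8.59 degrees, less where a joint would pass 70% of its speed; a pose out of reach is approached as far as the arm can. A call with a number of a shift or a turn outside -1 to 1 is refused whole. A call with a gripper value outside its range is refused whole. The fingers move at their own pace and stop on an object; FORCE is the grip in N (left out, the last holds). Time passes only in rows, so rows that do not move let the fingers close. It gives the time, the measured TCP pose, the force and the opening at its end, in the units of the state.
- read_state(): the state, without advancing time (a new reading comes with each control period).
- grab_frame(name): name is "side" or "top"; returns the picture (480x640x3 uint8, red, green, blue); there is no depth.
- camera_info(name): a dict with "K" (3x3 intrinsics, pixels), "k1" (the pictures are not rectified: a ray, as slopes to the right and down, at radius r is drawn at 1 + k1 r^2 times it, then the intrinsics apply), "pose" (4x4, takes a point from camera to world coordinates). Camera axes: x right, y up, looking along -z (the intrinsics and any distortion apply to the point x, -y, -z); pixel columns grow to the right and rows downward; lengths in mm; the calibration is good to about 2 mm. A picture is of the moment at which its call begins. camera_info takes no time and is no camera call.
- sign_off(): hands the job in, once; it reports no verdict.
The state is a dict: "time_s": time; "joints": joint angles; "joint_velocities": joint speeds; "joint_torque": joint torques, N m; "eef_pos": TCP position; "orientation": TCP orientation; "contact_force": force on the tool from outside, world axes, zero at the start; "moment": the same for the moment, N m; "finger_gap": finger opening in mm.
Only numpy, scipy, OpenCV 4.12 (cv2) and the standard library are available. Lean on these libraries where they do the work, as an engineer would, in place of code of your own. Each camera call takes 0.05 s, during which the arm holds its last target. There are 200 camera calls.

### The job

The detector rocks because its front right foot has lost its pad, so a wooden wedge has been started under the rubber stub. Take the mallet by its handle and tap the wedge straight in with several light taps, not one shove, drawing the mallet back after each, until it no longer advances and sits tight; then lay the mallet back on the grey mat and let go. Do not touch the wedge with the gripper, bump the detector, drop the mallet or disturb the bottle, vial rack or screwdriver.

Things in the scene. Friction and masses are not known exactly. Their poses are not given: they have to be found in the camera images.
- detector: White-grey detector module, fixed: 380 mm deep (its x, front to rear), 260 mm wide (y, to its left), underside 22 mm, top 162 mm above the bench. Origin: on the bench under the middle of its damaged front right foot; the front face (fittings included) is up to 60 mm to -x of it, the right side face 32 mm to -y. The wedge is driven along the detector's +y.
- foot_tip (a point): Lowest point of the damaged foot: a black round-ended rubber stub of 27 mm diameter under the front right corner; between 6 and 9 mm above the bench when nothing presses on it.
- foot (a joint): How far the foot's rubber stub is squashed upwards, in m: 0 free, 0.002 fully squashed, then solid. Springy: 1 N starts it, 11 N upwards gives the full 2 mm. 0.0012 or more counts as tight; that takes a push on the wedge of some 8 to 11 N, the full 2 mm some 12 to 17 N.
- wedge: Loose wooden wedge, 130 mm long (x), 32 mm wide (y), flat below, 3 mm thick at the thin end (+x), rising evenly to 22 mm at the thick end (-x). Origin: centre of its underside. Its thin end is started loosely under the stub. It slides easily for 14 to 42 mm until it meets the stub and is stopped 10 to 17 mm later, 40 mm or more still sticking out; then friction holds it.
- wedge_butt (a point): Centre of the wedge's upright square-cut thick end (32 mm wide, 22 mm high), the face to be struck; 11 mm above the bench.
- mallet_grip (a point): Middle of the flat-sided neck (16 x 16 mm, 80 mm long along x) of a wooden-handled mallet of 320 g, 246 mm long, lying level on the mat; near its centre of mass, 15.5 mm above the mat. x points along the handle to the head, z up. The round grip (28 mm diameter) runs from 38 to 175 mm to -x; the head's axis lies 55 mm to +x.
- mallet_head (a point): Centre of the mallet's head: a cylinder of 32 mm diameter and 84 mm length lying along y, with white nylon faces at y = +42 mm and y = -42 mm (either may strike). Same axes as mallet_grip.
- mat: Grey rubber tool mat, 320 mm (x) x 240 mm (y) x 3 mm, fixed to the bench. Origin: centre of its underside.
- screwdriver: Screwdriver with a black handle, 200 mm long, 26 mm diameter, lying on the mat beside the mallet; origin under its middle. Not to be disturbed.
- bottle: Laboratory bottle with blue cap, 86 mm diameter, 175 mm high, standing on the bench; origin at the centre of its foot. Not to be disturbed.
- vial_rack: White vial rack, 70 x 130 mm, 45 mm high with its vials, standing on the bench; origin at the centre of its underside. Not to be disturbed.
There are look-alikes about, which are no part of the job. Several things have the shape of the wedge; the one meant has the colours described above.

How it is judged:
By the outcome, as a careful person would: the job done as asked, in the order asked, and still so for the second after the job is handed in, with the robot touching nothing.
It also fails if it takes over 43 s, if anything falls off the work surface, if the arm or the gripper's body presses on something with over 40 N, if the wrist force passes 120 N, or if a joint passes its speed limit or range.

## Working session

There is one attempt and no reset: what is moved stays moved. The work goes in short steps, Python scripts to look and compute and a shell command to move; the robot and the scene stay as the last step left them, time stands still between calls to the robot, and variables do not carry over. Pictures are saved under pics/ and viewed, about 8 in all and at most 12, crops included, and the job is handed in when it is done.

```bash
mkdir -p pics; cat > h.py <<'E'
from plant import *
import numpy as np, cv2
from scipy.spatial.transform import Rotation as R
def snap(cam,name,crop=None,scale=1):
    f=np.array(grab_frame(cam)); cv2.imwrite(f'pics/{name}_full.png',f[...,::-1])
    if crop: 
        x0,y0,x1,y1=crop; f=f[y0:y1,x0:x1]
    if scale!=1: f=cv2.resize(f,None,fx=scale,fy=scale,interpolation=cv2.INTER_CUBIC)
    cv2.imwrite(f'pics/{name}.png',f[...,::-1])
def p2w(cam,u,v,z):
    c=camera_info(cam);K=np.array(c['K']);T=np.array(c['pose']);k=c['k1']
    d=np.array([(u-K[0,2])/K[0,0],(v-K[1,2])/K[1,1]]);s=d.copy()
    for _ in range(30): s=d/(1+k*(s@s))
    r=T[:3,:3]@np.array([s[0],-s[1],-1]);o=T[:3,3]
    return o+r*(z-o[2])/r[2]
def w2p(cam,p):
    c=camera_info(cam);K=np.array(c['K']);T=np.array(c['pose']);k=c['k1']
    q=T[:3,:3].T@(np.array(p,float)-T[:3,3]);s=np.array([q[0],-q[1]])/-q[2]
    s=s*(1+k*(s@s));return np.array([K[0,0]*s[0]+K[0,2],K[1,1]*s[1]+K[1,2]])
E
python3 - <<'E'
from h import *
snap('top','t0');snap('side','s0')
for c in('top','side'):
    i=camera_info(c);print(c,np.round(i['K'],1).tolist(),i['k1'],np.round(i['pose'],2).tolist())
s=read_state();print(s['time_s'],s['eef_pos'],s['orientation'],s['finger_gap'],s['contact_force'])
print(R.from_rotvec(s['orientation']).as_matrix().round(3))
E
```

```text
top [[442.8, 0.0, 319.2], [0.0, 442.8, 238.0], [0.0, 0.0, 1.0]] -0.057599379773698986 [[0.05, 0.97, -0.22, 275.43], [-1.0, 0.05, -0.01, 47.36], [0.0, 0.22, 0.98, 1075.21], [0.0, 0.0, 0.0, 1.0]]
side [[489.4, 0.0, 320.2], [0.0, 489.4, 236.7], [0.0, 0.0, 1.0]] -0.0664157080295143 [[-0.84, -0.51, 0.18, 689.73], [0.54, -0.8, 0.27, 334.37], [0.01, 0.33, 0.95, 1050.69], [0.0, 0.0, 0.0, 1.0]]
0.1 [141.40328567 556.86185636 238.54355543] [-3.89667803e-01 -3.11690001e+00  2.51790675e-03] 85.51523230661543 [-0.76666704  0.13928894 -0.2027692 ]
[[-0.969  0.246 -0.001]
 [ 0.246  0.969 -0.002]
 [ 0.    -0.002 -1.   ]]
```

View pics/t0.png

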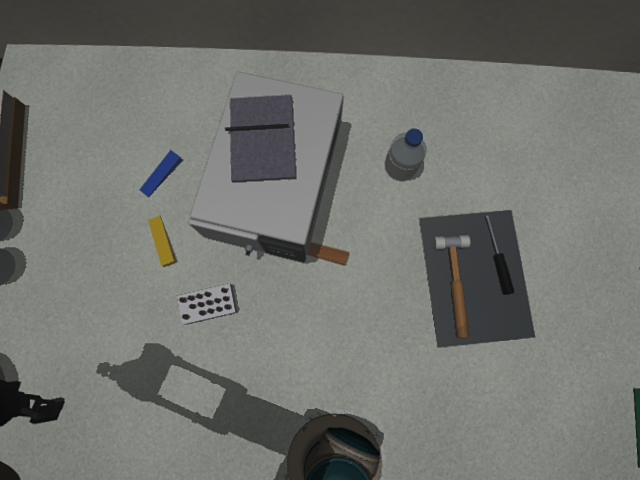

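View pics/s0.png

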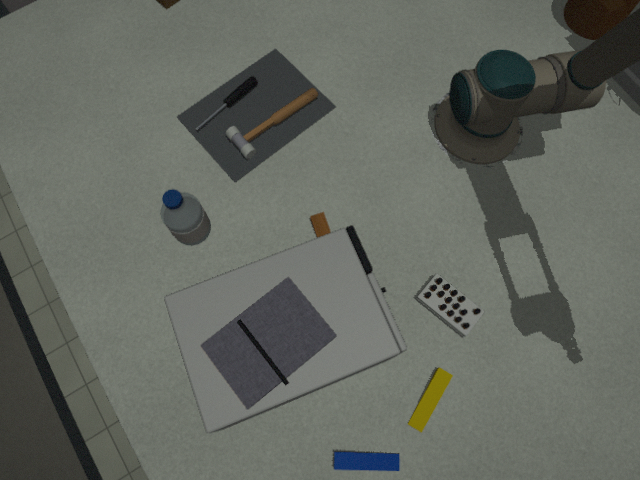

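Wedge-shaped candidates in the top view: brown wooden piece at (330,254), blue (161,173), yellow (161,241). I choose the wooden one at (330,254), which sits under the detector's front right corner. There is one mallet, with its head at (453,241), its neck at about (454,262) and its grip down to (461,335). The screwdriver is at (500,255). I'll check with a close crop.

```bash
python3 - <<'E'
import cv2,numpy as np
t=cv2.imread('pics/t0_full.png');s=cv2.imread('pics/s0_full.png')
a=cv2.resize(t[215:345,290:550],None,fx=3,fy=3,interpolation=cv2.INTER_CUBIC)[:, :780]
b=cv2.resize(s[195:275,280:410],None,fx=2.3,fy=2.3,interpolation=cv2.INTER_CUBIC)
c=cv2.resize(s[80:165,210:340],None,fx=2.3,fy=2.3,interpolation=cv2.INTER_CUBIC)
h=min(b.shape[0],c.shape[0]);row=np.hstack([b[:h],c[:h]])
im=np.zeros((a.shape[0]+h,780,3),np.uint8);im[:a.shape[0]]=a;im[a.shape[0]:,:row.shape[1]]=row
cv2.imwrite('pics/c1.png',im);print(im.shape,h)
E
```

```text
(574, 780, 3) 184
```

View pics/c1.png

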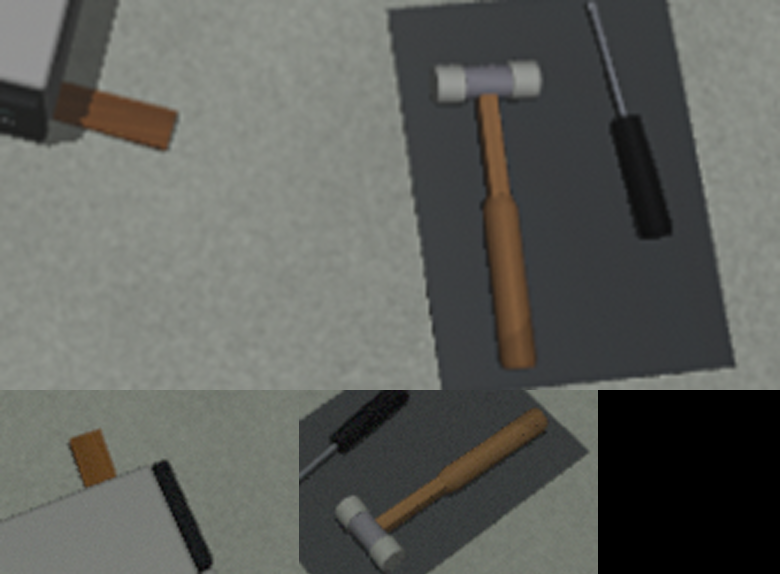

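```bash
python3 - <<'E'
from h import *
def c(x,y,z): 
    p=p2w('top',290+x/3,215+y/3,z); return p
def sd(x,y,z): return p2w('side',280+x/2.3,195+(y-390)/2.3,z)
def sm(x,y,z): return p2w('side',210+(x-299)/2.3,80+(y-390)/2.3,z)
ang=lambda d:np.degrees(np.arctan2(d[1],d[0]))
P=lambda n,v:print(n,np.round(v,1))
P('butt top a',c(177,111,22));P('butt top b',c(168,150,22));P('butt side',sd(70,439,22));P(' ',sd(101,431,22))
P('head L',c(436,82,19));P('head R',c(541,79,19));P('side L',sm(392,560,19));P('sideR',sm(347,506,19))
P('neck0',c(490,97,19));P('neck1',c(500,195,19));P('gripend',c(517,367,19));P('side gripend',sm(541,420,19))
d=[p2w('top',*q,162) for q in((238,72),(343,94),(305,249),(190,220))]
P('det',np.array(d))
for i in range(4): print(ang(d[(i+1)%4]-d[i]),np.linalg.norm(d[(i+1)%4]-d[i]))
ds=[p2w('side',*q,162) for q in((348,228),(165,297),(208,431),(405,350))]
P('dets',np.array(ds))
for i in range(4): print(ang(ds[(i+1)%4]-ds[i]),np.linalg.norm(ds[(i+1)%4]-ds[i]))
P('mat',np.array([p2w('top',*q,3) for q in((419,217),(512,210),(534,337),(438,347))]))
P('scr',np.array([c(*q,14) for q in((592,5),(655,235),(612,122))]))
P('bottle',[p2w('top',405,160,0),p2w('side',187,225,0)]);P('rack',p2w('top',207,304,40))
E
```

```text
butt top a [480.6 -14.4  22. ]
butt top b [448.4  -8.4  22. ]
butt side [481.  -11.6  22. ]
  [450.8  -2.3  22. ]
head L [ 516.3 -225.1   19. ]
head R [ 523.4 -311.8   19. ]
side L [ 514.9 -223.7   19. ]
sideR [ 522.8 -305.    19. ]
neck0 [ 506.1 -269.4   19. ]
neck1 [ 426.1 -276.6   19. ]
gripend [ 291.2 -288.7   19. ]
side gripend [ 292.9 -285.4   19. ]
det [[866.5 268.1 162. ]
 [821.3  21.2 162. ]
 [454.8  86.4 162. ]
 [504.9 336.5 162. ]]
-100.38018931214972 250.9828816909613
169.90956215803504 372.2343036954089
78.67813741979205 255.09049383802738
-10.721237534025818 368.04376417128685
dets [[461.2  95.1 162. ]
 [822.1  25.3 162. ]
 [867.8 272.6 162. ]
 [504.7 343.4 162. ]]
-10.946136524144537 367.5453571835777
79.52257157855382 251.52933816488058
168.97663111591226 369.97779660586355
-99.92552331699495 252.05962555620818
mat [[ 583.1 -188.2    3. ]
 [ 614.7 -426.9    3. ]
 [ 299.6 -468.5    3. ]
 [ 266.3 -235.4    3. ]]
scr [[ 590.2 -358.1   14. ]
 [ 400.6 -404.2   14. ]
 [ 491.5 -371.7   14. ]]
bottle [[ 735.9 -152.2    0. ]
 [ 726.6 -153.9    0. ]]
rack [336.2 312.   40. ]
```

```bash
python3 -m pendant '[[0,0,-0.141,-0.3,-1,0,1],[0,0,-0.141,-0.3,-1,0,1],[0,0,-0.141,-0.3,-1,0,1],[0,0,0,-0.3,-1,0,1],[0,0,0,-0.3,-1,0,1],[0,0,0,-0.3,-1,0,1],[0,0,0,-0.3,-1,0,1],[0,0,0,-0.3,-1,0,1],[0,0,0,-0.3,-1,0,1],[0,0,0,-0.3,-1,0,1],[0,0,0,-0.3,-1,0,1],[0,0,0,-0.3,-1,0,1]]' 60
python3 -m pendant '[[0,0,0,-0.3,-1,0,1],[0,0,0,-0.3,-1,0,1],[0,0,0,-0.3,-1,0,1],[0,0,0,-0.3,-1,0,1],[0,0,0,-0.3,-1,0,1],[0,0,0,-0.3,-1,0,1],[0,0,0,-0.3,-1,0,1],[0,0,0,-0.3,-1,0,1],[0,0,0,-0.3,-1,0,1],[0,0,0,-0.3,-1,0,1],[0,0,0,-0.3,-1,0,1],[0,0,0,-0.3,-1,0,1]]'
cat >> h.py <<'E'
def to(x,y,z,yaw=None):
    s=read_state();p=np.array(s['eef_pos']);M=R.from_rotvec(s['orientation']).as_matrix()
    d=M.T@(np.array([x,y,z])-p)
    a=np.degrees(np.arctan2(M[1,1],M[0,1]))
    print('t',s['time_s'],'pos',p.round(1),'tool y yaw',a.round(2),'zt',M[:,2].round(3),'shares',(d/20).round(2),'gap',s['finger_gap'],'F',np.round(s['contact_force'],1),'q',np.round(s['joints'],2))
E
python3 -c "
from h import *
to(478,-272,150)"
```

```text
time_s: 1.3
eef_pos: [219.9, 319.8, 239.0]
orientation: [0.131, -3.138, 0.001]
contact_force: [0.4, -0.4, -0.6]
finger_gap: 85.5
time_s: 2.5
eef_pos: [311.5, 86.8, 239.1]
orientation: [0.131, -3.138, -0.0]
contact_force: [0.1, 0.2, 0.1]
finger_gap: 85.3
t 2.5 pos [311.5  86.8 239.1] tool y yaw 94.78 zt [-0.  0. -1.] shares [ -6.8  -18.57   4.45] gap 85.2659103285368 F [0.1 0.2 0.1] q [ 0.06 -0.12  1.95  0.    1.31 -1.6 ]
```

```bash
python3 -m pendant '[[0,0,0,-0.38,-1,0,1],[0,0,0,-0.38,-1,0,1],[0,0,0,-0.38,-1,0,1],[0,0,0,-0.38,-1,0,1],[0,0,0,-0.38,-1,0,1],[0,0,0,-0.38,-1,0,1],[0,0,0,-0.38,-1,0,1],[0,0,0,-0.38,-1,0,1],[0,0,0,-0.38,-1,0,1],[0,0,0,-0.38,-1,0,1],[0,0,0,-0.38,-1,0,1],[0,0,0,-0.38,-1,0,1]]'
python3 -m pendant '[[0,0,0,-0.38,-1,0.7,1],[0,0,0,-0.38,-1,0.7,1],[0,0,0,-0.38,-1,0.7,1],[0,0,0,-0.38,-1,0.7,1],[0,0,0,-0.38,-1,0.7,1],[0,0,0,-0.38,-1,0.7,1],[0,0,0,0,-0.2,0.3,1],[0,0,0,0,0,0,1]]'
python3 -c "
from h import *
to(478,-272,90);snap('top','t2',(390,200,550,320),3);snap('side','s2',(170,40,350,190),3)
import cv2
a=cv2.imread('pics/t2.png');b=cv2.imread('pics/s2.png')
im=np.zeros((450,1030,3),np.uint8);im[:360,:480]=a;im[:450,490:1030]=b
cv2.imwrite('pics/c2.png',cv2.resize(im,(800,350)))"
```

```text
time_s: 3.7
eef_pos: [422.6, -144.6, 238.9]
orientation: [0.131, -3.138, -0.001]
contact_force: [-0.2, -0.2, -0.0]
finger_gap: 85.1
time_s: 4.5
eef_pos: [477.4, -263.3, 147.8]
orientation: [0.129, -3.136, -0.004]
contact_force: [-0.7, 0.7, 0.1]
finger_gap: 85.4
t 4.5 pos [ 477.4 -263.3  147.8] tool y yaw 94.73 zt [-0.003  0.002 -1.   ] shares [-0.   -0.44  2.89] gap 85.35906163176068 F [-0.7  0.7  0.1] q [-0.63  0.3   1.71  0.    1.14 -2.29]
```

View pics/c2.png

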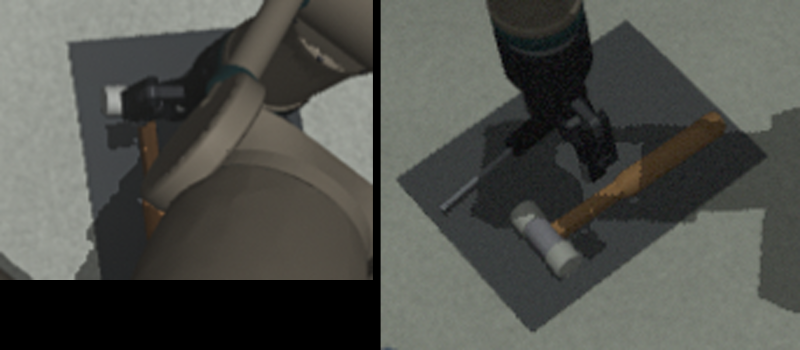

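```bash
python3 -m pendant '[[0,0,0,0,-0.4,1,1],[0,0,0,0,0,1,1],[0,0,0,0,0,1,1],[0,0,0,0,0,1,0.5],[0,0,0,0,0,1,0.2],[0,0,0,0,0,0.8,0],[0,0,0,0,0,0.5,0],[0,0,0,0,0,0.3,0],[0,0,0,0,0,0,0]]' 60
python3 -c "
from h import *
to(478,-272,13)"
```

```text
time_s: 5.5
eef_pos: [478.9, -271.2, 17.3]
orientation: [0.132, -3.139, -0.001]
contact_force: [0.0, 0.5, -0.0]
finger_gap: 42.7
t 5.5 pos [ 478.9 -271.2   17.3] tool y yaw 94.8 zt [-0.  0. -1.] shares [ 0.05 -0.04  0.22] gap 42.67930320460222 F [ 0.   0.5 -0. ] q [-0.64  0.45  1.86  0.    0.83 -2.3 ]
```

```bash
python3 -m pendant '[[0,0,0,0,0,0.2,-0.3],[0,0,0,0,0,0,-1],[0,0,0,0,0,0,-1],[0,0,0,0,0,0,-1],[0,0,0,0,0,0,-1]]' 110
python3 -c "
from h import *
to(478,-272,13)"
```

```text
time_s: 6.0
eef_pos: [479.1, -271.3, 14.0]
orientation: [-0.131, 3.138, 0.001]
contact_force: [-0.6, 2.9, 5.6]
finger_gap: 13.6
t 6.0 pos [ 479.1 -271.3   14. ] tool y yaw 94.77 zt [ 0.  0. -1.] shares [ 0.06 -0.03  0.05] gap 13.554386262481984 F [-0.6  2.9  5.6] q [-0.64  0.46  1.86  0.    0.82 -2.3 ]
```

```bash
python3 -m pendant '[[0,0,0,0,0,-0.5,-1],[0,0,0,0,0,-1,-1],[0,0,0,0,0,-1,-1],[0,0,0.17,0,0,-0.5,-1],[0,0,0.17,0,0,0,-1],[0,0,0,0,0,0,-1]]'
python3 -c "
from h import *
to(409.5,-82,60);snap('side','s3',(170,40,350,190),3);snap('top','t3')"
```

```text
time_s: 6.6
eef_pos: [479.1, -272.1, 73.8]
orientation: [0.288, 3.128, -0.001]
contact_force: [0.1, -0.1, -3.8]
finger_gap: 13.5
t 6.6 pos [ 479.1 -272.1   73.8] tool y yaw 79.49 zt [ 0.001 -0.001 -1.   ] shares [5.15 8.71 0.68] gap 13.484508641722043 F [ 0.1 -0.1 -3.8] q [-0.64  0.38  1.8  -0.    0.96 -2.03]
```

View pics/s3.png

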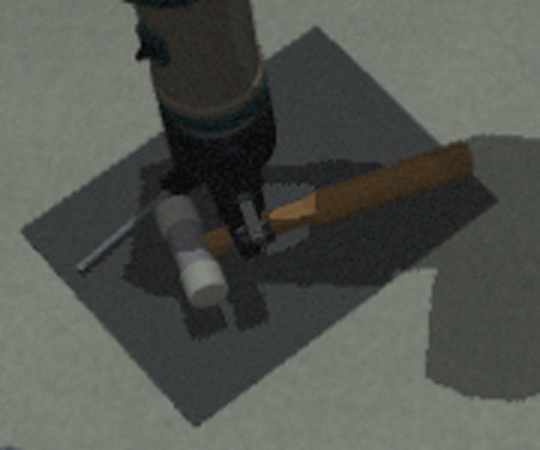

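The mallet is gripped at the neck, hangs level, and has been lifted clear of the mat (head at crop (190,250), grip end at (460,160)).

```bash
python3 -m pendant '[[0,0,0,0.57,0.9,0,-1],[0,0,0,0.57,0.9,0,-1],[0,0,0,0.57,0.9,0,-1],[0,0,0,0.57,0.9,0,-1],[0,0,0,0.57,0.9,0,-1],[0,0,0,0.57,0.9,0,-1],[0,0,0,0.57,0.9,0.5,-1],[0,0,0,0.57,0.9,0.5,-1],[0,0,0,0.57,0.7,0.5,-1],[0,0,0,0,0,0.5,-1],[0,0,0,0,0,0.5,-1],[0,0,0,0,0,0,-1]]'
python3 -c "
from h import *
to(416.8,-43,16);snap('side','s4',(250,130,450,280),4);snap('top','t4',(290,200,440,310),5)"
```

```text
time_s: 7.9
eef_pos: [407.2, -98.0, 22.3]
orientation: [-0.287, -3.127, -0.0]
contact_force: [0.1, 0.8, -3.6]
finger_gap: 13.7
t 7.9 pos [407.2 -98.   22.3] tool y yaw 79.5 zt [-0.001  0.    -1.   ] shares [0.03 2.79 0.31] gap 13.700401680290245 F [ 0.1  0.8 -3.6] q [-0.4   0.3   2.14 -0.    0.71 -1.79]
```

View pics/s4.png

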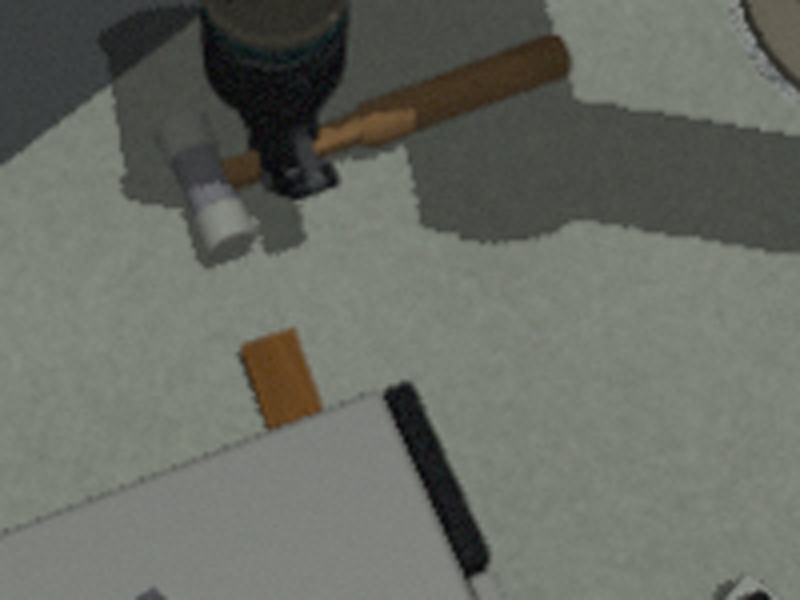

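View pics/t4.png

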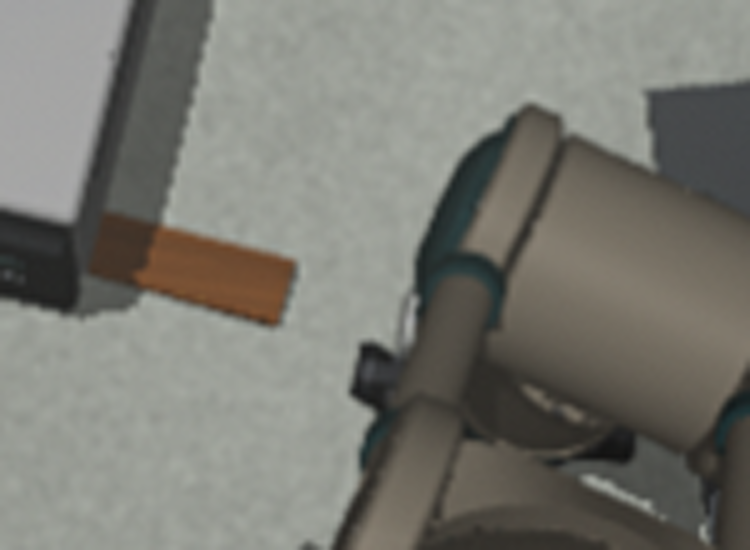

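```bash
python3 - <<'E'
from h import *
f=lambda x,y,z:p2w('side',250+x/4,130+y/4,z)
g=lambda x,y,z:p2w('top',290+x/5,200+y/5,z)
a=np.radians(79.5);u=np.array([np.cos(a),np.sin(a),0]);n=np.array([u[1],-u[0],0])
t=np.array([407.2,-98,0])
for nm,p in dict(face=f(232,247,27),far=f(182,122,27),ba=f(242,346,22),bb=f(296,329,22),ta=g(297,262,22),tb=g(276,324,22),junc1=f(268,428,20),junc2=f(320,412,20),tw1=g(155,223,10),tw2=g(135,287,10)).items():
    d=p-t;print(nm,p.round(1),'along',round(d@u,1),'lat',round(d@n,1))
E
```

```text
face [454.3 -63.8  27. ] along 42.2 lat 40.1
far [ 436.1 -147.3   27. ] along -43.2 lat 37.4
ba [481.1 -11.2  22. ] along 98.8 lat 56.8
bb [449.8  -3.4  22. ] along 100.8 lat 24.7
ta [479.6 -15.4  22. ] along 94.4 lat 56.2
tb [448.8  -6.5  22. ] along 97.6 lat 24.2
junc1 [494.8  37.3  20. ] along 149.0 lat 61.5
junc2 [465.2  45.   20. ] along 151.2 lat 31.0
tw1 [497.8  54.3  10. ] along 166.3 lat 61.3
tw2 [465.4  62.4  10. ] along 168.3 lat 28.0
```

```bash
cat >> h.py <<'E'
def wedge(cam,img,yaw=79.5):
    im=cv2.imread(img);b,g,r=[im[...,i].astype(int) for i in range(3)]
    m=((r-b>35)&(r>b*1.6)).astype(np.uint8)
    n_,lab,st,_=cv2.connectedComponentsWithStats(m)
    w=w2p(cam,[470,20,18]);best=None
    ys,xs=np.nonzero(m)
    l=lab[ys,xs][np.argmin((xs-w[0])**2+(ys-w[1])**2)]
    ys,xs=np.nonzero(cv2.resize((lab==l).astype(np.uint8),None,fx=4,fy=4,interpolation=cv2.INTER_NEAREST))
    a=np.radians(yaw);u=np.array([np.cos(a),np.sin(a)]);n=np.array([u[1],-u[0]])
    P=np.array([p2w(cam,(x-1.5)/4,(y-1.5)/4,18)[:2] for x,y in zip(xs,ys)])
    C=np.array(camera_info(cam)['pose'])[:3,3]
    s=P@u;s0=s.min()
    for _ in range(5):
        z=22-.146*(P@u-s0) if _==0 else 22-.146*(Q@u-(Q@u).min())
        Q=P+(C[:2]-P)*((z-18)/(C[2]-18))[:,None]
    s=Q@u;t=Q@n
    bs=np.arange(s.min()+6,s.max()-12,4);lo=[];hi=[]
    for q in bs:
        k=(s>=q)&(s<q+4);lo.append(t[k].min());hi.append(t[k].max())
    k1=np.polyfit(bs,lo,1);k2=np.polyfit(bs,hi,1)
    tm=np.arange(t.min()+5,t.max()-9,3);e=[s[(t>=q)&(t<q+3)].min() for q in tm];k3=np.polyfit(tm,e,1)
    ti=(k1[0]+k2[0])/2*(s.min())+(k1[1]+k2[1])/2
    print(cam,len(s)//16,'edge yaw',(yaw-np.degrees([k1[0],k2[0]])).round(1),'butt yaw',yaw+np.degrees(k3[0]).round(1),'width',np.mean(hi)-np.mean(lo),'butt s',np.polyval(k3,ti).round(1),'lat',ti.round(1),'vis len',(s.max()-s.min()).round(1))
E
python3 - <<'E'
from h import *
for c in('top','side'):
    for k in '03' if c=='top' else '0': wedge(c,f'pics/{c[0]}{k}_full.png')
    wedge(c,f'pics/{c[0]}4_full.png')
a=np.radians(79.5);u=np.array([np.cos(a),np.sin(a)]);n=np.array([u[1],-u[0]]);t=np.array([407.2,-98]);print('tcp s',t@u,'lat',t@n)
E
```

```text
Traceback (most recent call last):
  File "h.py", line 34, in wedge
    P=np.array([p2w(cam,(x-1.5)/4,(y-1.5)/4,18)[:2] for x,y in zip(xs,ys)])
                ~~~^^^^^^^^^^^^^^^^^^^^^^^^^^^^
  File "h.py", line 11, in p2w
    c=camera_info(cam);K=np.array(c['K']);T=np.array(c['pose']);k=c['k1']
ValueError: time passes only in moves, steps and waits
```

```bash
sed -i 's/^def snap/import functools\n_ci=camera_info\ncamera_info=functools.lru_cache(None)(_ci)\ndef snap/' h.py
python3 - <<'E'
from h import *
for c in('top','side'):
    for k in '03' if c=='top' else '0': wedge(c,f'pics/{c[0]}{k}_full.png')
    wedge(c,f'pics/{c[0]}4_full.png')
a=np.radians(79.5);u=np.array([np.cos(a),np.sin(a)]);n=np.array([u[1],-u[0]]);t=np.array([407.2,-98]);print('tcp s',t@u,'lat',t@n)
E
```

```text
top 366 edge yaw [75.1 76.4] butt yaw 79.7 width 32.448730876733805 butt s 75.6 lat 459.2 vis len 74.4
top 66 edge yaw [164.8  74.8] butt yaw 50.0 width 23.534035027591813 butt s 127.6 lat 471.3 vis len 24.8
top 379 edge yaw [75.5 77.2] butt yaw 77.3 width 32.59543072480869 butt s 75.7 lat 459.1 vis len 77.5
side 307 edge yaw [76.1 78. ] butt yaw 77.1 width 33.08282471085727 butt s 75.4 lat 460.9 vis len 51.5
side 311 edge yaw [76.5 75.8] butt yaw 78.5 width 33.638855884437476 butt s 75.2 lat 460.6 vis len 51.5
tcp s -22.152674960865113 lat 418.24047985827275
```

```bash
python3 -m pendant '[[0,0,0,-0.08,0,0.35,-1],[0,0,0,0,0.6,0,-1],[0,0,0,0,0.7,0,-1],[0,0,0,0,0.7,0,-1],[0,0,0,0,0.5,0,-1],[0,0,0,0,0.5,0,-1]]'
python3 -m pendant '[[0,0,0,0,-0.8,0,-1],[0,0,0,0,-0.7,0,-1],[0,0,0,0,0,0,-1]]'
python3 -c "
from h import *
to(416.8,-43,15);snap('side','s5');snap('top','t5')
for c in('top','side'):wedge(c,f'pics/{c[0]}5_full.png')"
```

```text
time_s: 8.6
eef_pos: [419.8, -38.0, 16.4]
orientation: [0.287, 3.128, -0.0]
contact_force: [1.0, 0.1, -3.1]
finger_gap: 13.2
time_s: 8.9
eef_pos: [414.4, -69.0, 16.4]
orientation: [0.289, 3.128, -0.001]
contact_force: [0.9, -0.6, -2.4]
finger_gap: 13.5
t 8.9 pos [414.4 -69.   16.4] tool y yaw 79.42 zt [ 0.001 -0.    -1.   ] shares [0.12 1.3  0.07] gap 13.537065661716078 F [ 0.9 -0.6 -2.4] q [-0.33  0.31  2.14 -0.    0.69 -1.72]
top 347 edge yaw [77.6 77.4] butt yaw 79.4 width 32.8011808945073 butt s 82.1 lat 459.1 vis len 70.4
side 267 edge yaw [76.9 78.6] butt yaw 76.4 width 33.2668505788817 butt s 82.4 lat 460.8 vis len 44.8
```

```bash
python3 -m pendant '[[0,0,0,0,0.7,0,-1],[0,0,0,0,0.7,0,-1],[0,0,0,0,0.5,0,-1],[0,0,0,0,0,0,-1]]'
python3 -m pendant '[[0,0,0,0,-0.7,0,-1],[0,0,0,0,-0.8,0,-1],[0,0,0,0,0,0,-1],[0,0,0,0,0.7,0,-1],[0,0,0,0,0.7,0,-1],[0,0,0,0,0.5,0,-1]]'
python3 -c "
from h import *
to(416.8,-43,15)"
```

```text
time_s: 9.4
eef_pos: [421.0, -29.7, 16.3]
orientation: [-0.285, -3.128, -0.001]
contact_force: [-0.7, -1.1, -3.1]
finger_gap: 13.8
time_s: 10.0
eef_pos: [422.4, -22.4, 16.3]
orientation: [-0.288, -3.128, -0.0]
contact_force: [-0.9, -0.4, -2.3]
finger_gap: 13.6
t 10.0 pos [422.4 -22.4  16.3] tool y yaw 79.47 zt [-0.  0. -1.] shares [ 0.09 -1.06  0.06] gap 13.57197158088769 F [-0.9 -0.4 -2.3] q [-0.22  0.32  2.13  0.    0.69 -1.61]
```

```bash
python3 -m pendant '[[0,0,0,0,-0.7,0,-1],[0,0,0,0,-0.8,0,-1],[0,0,0,0,0,0,-1],[0,0,0,0,0.7,0,-1],[0,0,0,0,0.7,0,-1],[0,0,0,0,0.4,0,-1]]'
python3 -m pendant '[[0,0,0,0,-0.7,0,-1],[0,0,0,0,-0.8,0,-1],[0,0,0,0,0,0,-1]]'
python3 -c "
from h import *
to(416.8,-43,15);snap('side','s6');snap('top','t6')
for c in('top','side'):wedge(c,f'pics/{c[0]}6_full.png')"
```

```text
time_s: 10.6
eef_pos: [423.6, -16.2, 16.3]
orientation: [-0.288, -3.128, -0.001]
contact_force: [-0.3, -0.6, -2.4]
finger_gap: 13.5
time_s: 10.9
eef_pos: [418.1, -47.3, 16.3]
orientation: [0.289, 3.128, -0.0]
contact_force: [0.3, -0.1, -4.1]
finger_gap: 13.3
t 10.9 pos [418.1 -47.3  16.3] tool y yaw 79.43 zt [ 0. -0. -1.] shares [0.1  0.2  0.06] gap 13.344327466172732 F [ 0.3 -0.1 -4.1] q [-0.28  0.31  2.14 -0.    0.69 -1.66]
top 244 edge yaw [77.3 80. ] butt yaw 79.8 width 32.32438998436879 butt s 103.4 lat 458.8 vis len 48.9
side 144 edge yaw [76.4 61.2] butt yaw 79.9 width 33.846397292415645 butt s 103.2 lat 459.4 vis len 24.8
```

```bash
python3 -m pendant '[[0,0,0,0,0.7,0,-1],[0,0,0,0,0.7,0,-1],[0,0,0,0,0.35,0,-1]]'
python3 -m pendant '[[0,0,0,0,-0.7,0,-1],[0,0,0,0,-0.8,0,-1],[0,0,0,0,0,0,-1],[0,0,0,0,0.7,0,-1],[0,0,0,0,0.7,0,-1],[0,0,0,0,0.35,0,-1]]'
python3 -c "
from h import *
to(416.8,-43,15)"
```

```text
time_s: 11.3
eef_pos: [424.4, -11.1, 16.3]
orientation: [-0.287, -3.128, -0.001]
contact_force: [0.8, -1.3, -3.2]
finger_gap: 13.7
time_s: 11.9
eef_pos: [425.4, -6.3, 16.3]
orientation: [-0.287, -3.128, -0.001]
contact_force: [-0.2, -1.2, -3.2]
finger_gap: 13.7
t 11.9 pos [425.4  -6.3  16.3] tool y yaw 79.51 zt [-0.  0. -1.] shares [ 0.09 -1.88  0.06] gap 13.70634877244444 F [-0.2 -1.2 -3.2] q [-0.18  0.32  2.13  0.    0.69 -1.57]
```

```bash
python3 -m pendant '[[0,0,0,0,-0.7,0,-1],[0,0,0,0,-0.8,0,-1],[0,0,0,0,0,0,-1],[0,0,0,0,0.7,0,-1],[0,0,0,0,0.7,0,-1],[0,0,0,0,0.3,0,-1]]'
python3 -m pendant '[[0,0,0,0,-0.7,0,-1],[0,0,0,0,-0.8,0,-1],[0,0,0,0,0,0,-1],[0,0,0,0,0.7,0,-1],[0,0,0,0,0.7,0,-1],[0,0,0,0,0.3,0,-1]]'
python3 -c "
from h import *
to(416.8,-43,15)"
```

```text
time_s: 12.5
eef_pos: [426.0, -2.8, 16.3]
orientation: [-0.286, -3.128, 0.001]
contact_force: [-1.9, -5.5, -1.1]
finger_gap: 13.8
time_s: 13.1
eef_pos: [426.6, 0.7, 16.3]
orientation: [-0.286, -3.128, 0.002]
contact_force: [-2.8, -10.0, -1.4]
finger_gap: 13.3
t 13.1 pos [426.6   0.7  16.3] tool y yaw 79.57 zt [-0.001 -0.001 -1.   ] shares [ 0.09 -2.24  0.07] gap 13.294590365601923 F [ -2.8 -10.   -1.4] q [-0.16  0.32  2.13 -0.    0.7  -1.55]
```

```bash
python3 -m pendant '[[0,0,0,0,-0.7,0,-1],[0,0,0,0,-0.8,0,-1],[0,0,0,0,0,0,-1],[0,0,0,0,0.7,0,-1],[0,0,0,0,0.7,0,-1],[0,0,0,0,0.25,0,-1]]'
python3 -m pendant '[[0,0,0,0,-0.7,0,-1],[0,0,0,0,-0.8,0,-1],[0,0,0,0,0,0,-1],[0,0,0,0,0.7,0,-1],[0,0,0,0,0.7,0,-1],[0,0,0,0,0.25,0,-1]]'
python3 -c "
from h import *
to(416.8,-43,15)"
```

```text
time_s: 13.7
eef_pos: [427.1, 3.3, 16.3]
orientation: [-0.285, -3.128, 0.003]
contact_force: [-1.5, -13.7, -0.1]
finger_gap: 13.9
time_s: 14.3
eef_pos: [427.4, 6.0, 16.3]
orientation: [-0.284, -3.128, 0.004]
contact_force: [-3.6, -15.4, -1.2]
finger_gap: 13.8
t 14.3 pos [427.4   6.   16.3] tool y yaw 79.63 zt [-0.001 -0.003 -1.   ] shares [ 0.08 -2.51  0.07] gap 13.771048682844137 F [ -3.6 -15.4  -1.2] q [-0.15  0.32  2.12 -0.    0.7  -1.53]
```

```bash
python3 -m pendant '[[0,0,0,0,-0.7,0,-1],[0,0,0,0,-0.8,0,-1],[0,0,0,0,0,0,-1],[0,0,0,0,0.7,0,-1],[0,0,0,0,0.7,0,-1],[0,0,0,0,0.25,0,-1]]'
python3 -m pendant '[[0,0,0,0,-0.7,0,-1],[0,0,0,0,-0.8,0,-1],[0,0,0,0,0,0,-1]]'
python3 -c "
from h import *
to(416.8,-43,15);snap('side','s7',(250,130,450,280),3);snap('top','t7',(290,200,440,310),5)
for c in('top','side'):wedge(c,f'pics/{c[0]}7_full.png')"
```

```text
time_s: 14.9
eef_pos: [427.8, 8.8, 16.3]
orientation: [-0.283, -3.127, 0.005]
contact_force: [-5.0, -18.6, 0.3]
finger_gap: 13.6
time_s: 15.2
eef_pos: [423.0, -20.5, 16.3]
orientation: [0.29, 3.128, 0.0]
contact_force: [-0.1, -0.4, -4.0]
finger_gap: 13.5
t 15.2 pos [423.  -20.5  16.3] tool y yaw 79.42 zt [ 0.  0. -1.] shares [ 0.1  -1.16  0.06] gap 13.49714401177916 F [-0.1 -0.4 -4. ] q [-0.21  0.32  2.13  0.    0.69 -1.6 ]
top 100 edge yaw [83.1 15.6] butt yaw 103.4 width 29.899298236234927 butt s 127.8 lat 452.6 vis len 25.8Traceback (most recent call last):
  File "<string>", line 4, in <module>
    for c in('top','side'):wedge(c,f'pics/{c[0]}7_full.png')
                           ~~~~~^^^^^^^^^^^^^^^^^^^^^^^^^^^^
  File "h.py", line 47, in wedge
    k1=np.polyfit(bs,lo,1);k2=np.polyfit(bs,hi,1)
    raise TypeError("expected non-empty vector for x")
TypeError: expected non-empty vector for x
```

```bash
python3 -m pendant '[[0,0,0,0,0.7,0,-1],[0,0,0,0,0.7,0,-1],[0,0,0,0,0.2,0,-1]]'
python3 -m pendant '[[0,0,0,0,-0.7,0,-1],[0,0,0,0,-0.8,0,-1],[0,0,0,0,0,0,-1],[0,0,0,0,0.7,0,-1],[0,0,0,0,0.7,0,-1],[0,0,0,0,0.2,0,-1]]'
python3 -c "
from h import *
to(416.8,-43,15)"
```

```text
time_s: 15.6
eef_pos: [428.7, 11.5, 16.3]
orientation: [-0.284, -3.128, 0.003]
contact_force: [-2.3, -14.0, -1.6]
finger_gap: 13.6
time_s: 16.2
eef_pos: [428.7, 12.7, 16.3]
orientation: [-0.283, -3.128, 0.005]
contact_force: [-4.9, -18.7, -0.0]
finger_gap: 13.6
t 16.2 pos [428.7  12.7  16.3] tool y yaw 79.66 zt [-0.001 -0.003 -1.   ] shares [ 0.09 -2.85  0.08] gap 13.597672519766839 F [ -4.9 -18.7  -0. ] q [-0.13  0.32  2.12 -0.01  0.7  -1.52]
```

View pics/s7.png

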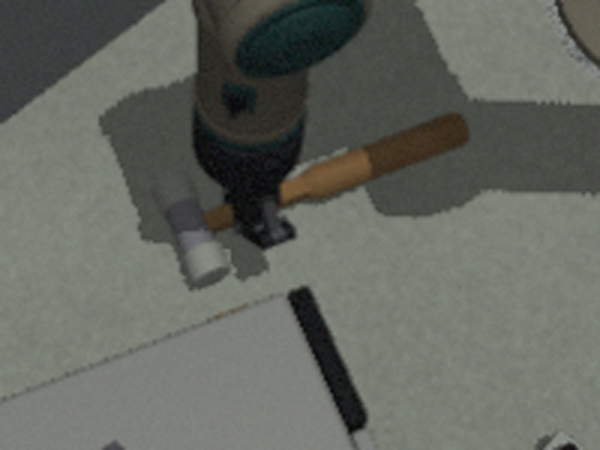

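```bash
python3 -m pendant '[[0,0,0,0,-0.7,0,-1],[0,0,0,0,-0.8,0,-1],[0,0,0,0,0,0,-1]]'
python3 -c "
from h import *
to(416.8,-43,15);snap('side','s8',(250,150,400,260),5);snap('top','t8',(290,210,390,285),8)
import cv2
for k in(7,8):
  im=cv2.imread(f'pics/t{k}_full.png')[235:275,300:350]; cv2.imwrite(f'pics/q{k}.png',im)
a=np.hstack([cv2.resize(cv2.imread(f'pics/q{k}.png'),None,fx=8,fy=8,interpolation=cv2.INTER_CUBIC) for k in(7,8)])
b=np.hstack([cv2.resize(cv2.imread(f'pics/s{k}_full.png')[180:250,290:370],None,fx=3.9,fy=3.9,interpolation=cv2.INTER_CUBIC) for k in(7,8)])
im=np.zeros((a.shape[0]+b.shape[0],800,3),np.uint8);im[:a.shape[0],:a.shape[1]]=a;im[a.shape[0]:,:b.shape[1]]=b;cv2.imwrite('pics/c8.png',im);print(a.shape,b.shape)
"
```

```text
time_s: 16.5
eef_pos: [423.7, -16.6, 16.3]
orientation: [0.29, 3.128, 0.0]
contact_force: [0.5, -0.5, -3.4]
finger_gap: 13.6
t 16.5 pos [423.7 -16.6  16.3] tool y yaw 79.42 zt [ 0.  0. -1.] shares [ 0.1  -1.36  0.06] gap 13.56812265923638 F [ 0.5 -0.5 -3.4] q [-0.2   0.32  2.13  0.    0.69 -1.59]
(320, 800, 3) (273, 624, 3)
```

View pics/c8.png

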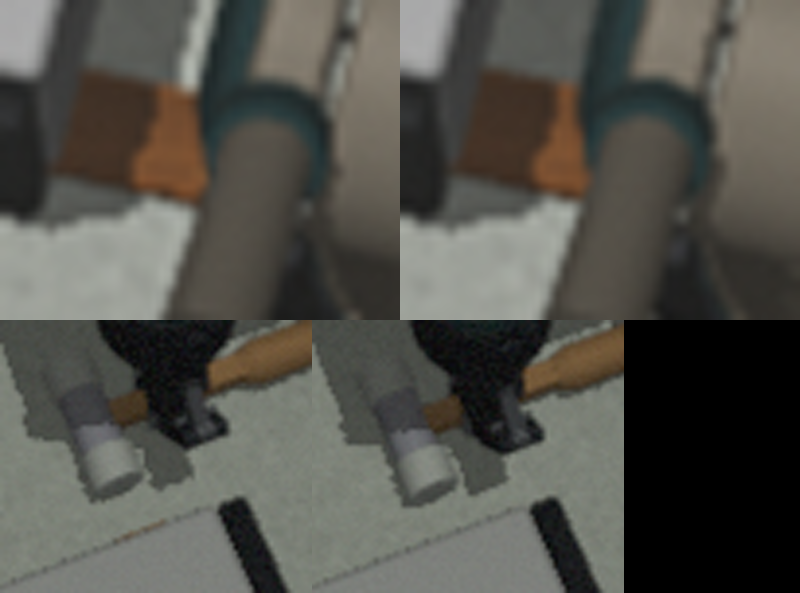

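```bash
python3 -m pendant '[[0,0,0,0,0.7,0,-1],[0,0,0,0,0.7,0,-1],[0,0,0,0,0.15,0,-1]]'
python3 -m pendant '[[0,0,0,0,-0.7,0,-1],[0,0,0,0,-0.8,0,-1],[0,0,0,0,0,0,-1],[0,0,0,0,0.7,0,-1],[0,0,0,0,0.7,0,-1],[0,0,0,0,0.2,0,-1]]'
python3 -c "
from h import *
to(416.8,-43,15)"
```

```text
time_s: 16.9
eef_pos: [428.9, 13.1, 16.4]
orientation: [-0.281, -3.128, 0.008]
contact_force: [-4.2, -21.3, 0.4]
finger_gap: 13.7
time_s: 17.5
eef_pos: [428.7, 14.4, 16.4]
orientation: [-0.28, -3.127, 0.01]
contact_force: [-6.0, -27.3, 2.9]
finger_gap: 13.7
t 17.5 pos [428.7  14.4  16.4] tool y yaw 79.75 zt [-0.003 -0.006 -1.   ] shares [ 0.08 -2.93  0.09] gap 13.746839203116844 F [ -6.  -27.3   2.9] q [-0.12  0.32  2.12 -0.01  0.7  -1.51]
```

```bash
python3 -m pendant '[[0,0,0,0,-0.7,0,-1],[0,0,0,0,-0.8,0,-1],[0,0,0,0,0,0,-1],[0,0,0,0,0.7,0,-1],[0,0,0,0,0.7,0,-1],[0,0,0,0,0.1,0,-1]]'
python3 -m pendant '[[0,0,0,0,-0.7,0,-1],[0,0,0,0,-0.8,0,-1],[0,0,0,0,0,0,-1],[0,0,0,0,0.7,0,-1],[0,0,0,0,0.7,0,-1],[0,0,0,0,0.15,0,-1]]'
python3 -m pendant '[[0,0,0,0,-0.7,0,-1],[0,0,0,0,-0.8,0,-1],[0,0,0,0,-0.5,0,-1],[0,0,0,0,-0.5,0,-1]]'
python3 -c "
from h import *
to(416.8,-43,15);snap('side','s9');snap('top','t9')"
```

```text
time_s: 18.1
eef_pos: [429.0, 14.5, 16.4]
orientation: [-0.281, -3.128, 0.01]
contact_force: [-4.9, -23.2, 0.4]
finger_gap: 13.8
time_s: 18.7
eef_pos: [428.9, 14.9, 16.4]
orientation: [-0.28, -3.127, 0.012]
contact_force: [-6.3, -30.6, 1.9]
finger_gap: 13.6
time_s: 19.1
eef_pos: [420.9, -31.7, 16.3]
orientation: [0.288, 3.128, 0.001]
contact_force: [-0.6, -0.4, -3.0]
finger_gap: 13.4
t 19.1 pos [420.9 -31.7  16.3] tool y yaw 79.48 zt [ 0.     0.001 -1.   ] shares [ 0.1  -0.59  0.06] gap 13.44265843123984 F [-0.6 -0.4 -3. ] q [-0.24  0.31  2.14  0.    0.69 -1.63]
```

```bash
python3 -m pendant '[[0,0,0,0,-1,-0.3,-1],[0,0,0,0,-1,-0.6,-1],[0,0,0,0,-1,-0.7,-1],[0,0,0,0,-1,-0.7,-1],[0,0,0,-0.5,-1,-0.7,-1],[0,0,0,-0.7,-1,0,-1],[0,0,0,-0.7,-1,0,-1],[0,0,0,-0.7,-1,0,-1],[0,0,0,-0.7,-1,0,-1],[0,0,0,-0.7,-1,0,-1]]'
python3 -c "
from h import *
to(479,-271.5,75);snap('top','t10',(300,225,375,280),8);snap('side','s10',(170,40,380,230),3)
try: wedge('top','pics/t10_full.png')
except Exception as e: print(e)"
```

```text
time_s: 20.2
eef_pos: [463.4, -243.4, 76.0]
orientation: [-0.289, -3.128, -0.002]
contact_force: [0.6, 0.8, -4.5]
finger_gap: 13.8
t 20.2 pos [ 463.4 -243.4   76. ] tool y yaw 79.46 zt [-0.     0.001 -1.   ] shares [-1.03 -1.24  0.05] gap 13.759669057302174 F [ 0.6  0.8 -4.5] q [-0.62  0.35  1.85  0.    0.94 -2.  ]
top 60 edge yaw [-15.2 -19.9] butt yaw 61.7 width 22.924677893385308 butt s 134.6 lat 454.5 vis len 20.0h.py:47: RankWarning: Polyfit may be poorly conditioned
  k1=np.polyfit(bs,lo,1);k2=np.polyfit(bs,hi,1)
h.py:47: RankWarning: Polyfit may be poorly conditioned
  k1=np.polyfit(bs,lo,1);k2=np.polyfit(bs,hi,1)
```

View pics/t10.png

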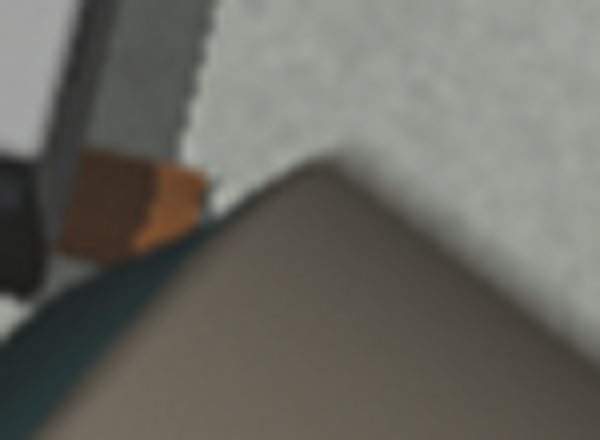

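View pics/s10.png

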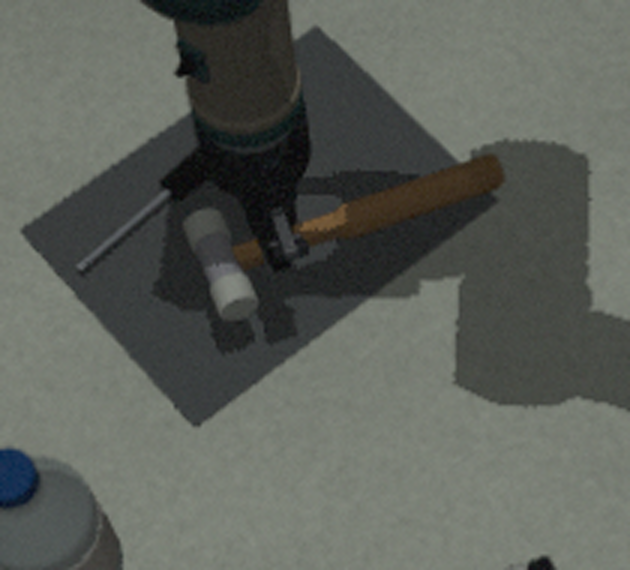

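The wedge's butt corner is visible at top pixel (326,247.5), about 58 mm in from its start. The mallet still sits level in the grip above the mat. Now I'll lay it back.

```bash
python3 -m pendant '[[0,0,0,-0.5,-0.6,0,-1],[0,0,0,-0.5,-0.6,0,-1],[0,0,-0.17,0,0,0,-1],[0,0,-0.17,0,0,0,-1],[0,0,0,0,0,0.8,-1],[0,0,0,0,0,0.8,-1],[0,0,0,0,0,0.8,-1],[0,0,0,0,0,0,-1]]'
python3 -c "
from h import *
to(479,-271.5,14)"
```

```text
time_s: 21.1
eef_pos: [477.3, -269.8, 26.4]
orientation: [0.131, -3.136, -0.004]
contact_force: [-0.2, 0.2, -3.0]
finger_gap: 14.1
t 21.1 pos [ 477.3 -269.8   26.4] tool y yaw 94.79 zt [-0.003  0.003 -1.   ] shares [-0.08 -0.1   0.62] gap 14.12582412897853 F [-0.2  0.2 -3. ] q [-0.64  0.44  1.85  0.    0.85 -2.3 ]
```

```bash
python3 -m pendant '[[0,0,0,0,0,0.3,-1],[0,0,0,0,0,0.15,-1],[0,0,0,0,0,0.1,-1],[0,0,0,0,0,0.05,-1],[0,0,0,0,0,0,-1]]'
python3 -c "
from h import *
to(479,-271.5,14)"
```

```text
time_s: 21.6
eef_pos: [478.3, -270.6, 16.5]
orientation: [-0.131, 3.138, -0.0]
contact_force: [0.6, -1.0, -3.2]
finger_gap: 13.6
t 21.6 pos [ 478.3 -270.6   16.5] tool y yaw 94.78 zt [ 0. -0. -1.] shares [-0.03 -0.05  0.12] gap 13.63780780289361 F [ 0.6 -1.  -3.2] q [-0.64  0.45  1.86  0.    0.83 -2.3 ]
```

```bash
python3 -m pendant '[[0,0,0,0,0,0.05,-1],[0,0,0,0,0,0.05,-1],[0,0,0,0,0,0.02,-1],[0,0,0,0,0,0,-1]]'
```

```text
time_s: 22.0
eef_pos: [478.3, -270.5, 14.0]
orientation: [-0.131, 3.139, -0.0]
contact_force: [-1.1, 0.6, -2.2]
finger_gap: 13.6
```

```bash
python3 -m pendant '[[0,0,0,0,0,0.04,-1],[0,0,0,0,0,0,-1]]'
```

```text
time_s: 22.2
eef_pos: [478.3, -270.6, 14.0]
orientation: [-0.131, 3.138, -0.0]
contact_force: [-0.9, 1.2, 4.1]
finger_gap: 13.4
```

```bash
python3 -m pendant '[[0,0,0,0,0,0,-0.4],[0,0,0,0,0,0,0],[0,0,0,0,0,0,0],[0,0,0,0,0,0,0],[0,0,0,0,0,-0.3,0],[0,0,0,0,0,-0.8,0],[0,0,0,0,0,-1,0],[0,0,0,0,0,-1,0],[0,0,0,0,0,-1,0],[0,0,0,0,0,-1,0],[0,0,0,0,0,-1,0],[0,0,0,0,0,-1,0]]'
python3 -m pendant '[[0,0,0,0,0,-1,0],[0,0,0,0,0,-1,0],[0,0,0,0.9,0,-1,0],[0,0,0,0.9,0,-0.3,0],[0,0,0,1,0,0,0],[0,0,0,1,0,0,0],[0,0,0,1,0,0,0],[0,0,0,1,0,0,0],[0,0,0,0,0,0,0]]'
python3 -c "
from h import *
to(479,-271.5,14);snap('top','t11');snap('side','s11',(150,30,450,255),2.6)"
```

```text
time_s: 23.4
eef_pos: [478.2, -270.4, 156.3]
orientation: [-0.131, 3.138, -0.0]
contact_force: [-0.2, -0.1, -0.4]
finger_gap: 42.6
time_s: 24.3
eef_pos: [359.6, -279.4, 220.6]
orientation: [0.128, -3.137, -0.002]
contact_force: [-0.2, 0.3, -0.3]
finger_gap: 42.6
t 24.3 pos [ 359.6 -279.4  220.6] tool y yaw 94.66 zt [-0.002  0.001 -1.   ] shares [-6.   -0.11 10.32] gap 42.59767843274177 F [-0.2  0.3 -0.3] q [-0.81  0.11  1.77 -0.    1.26 -2.46]
```

View pics/s11.png

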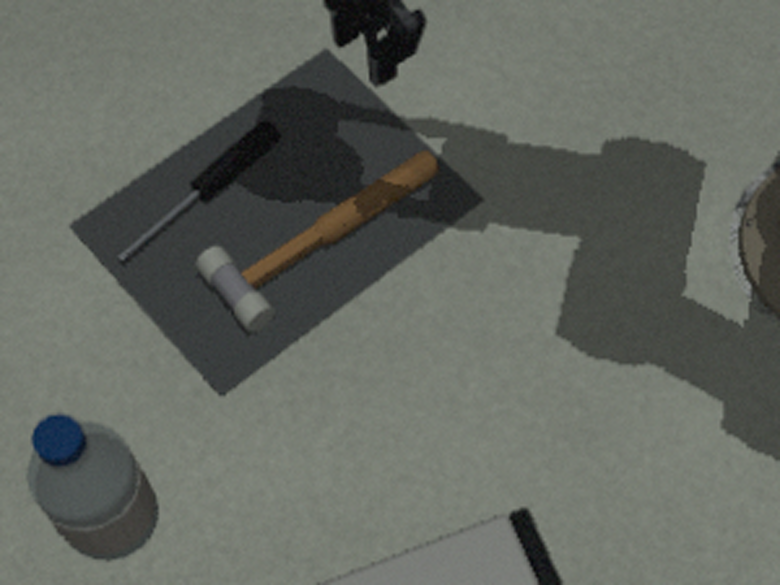

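The mallet lies wholly on the mat, released (head at crop (235,290), grip end at (430,165)). The screwdriver and bottle look as they did before. Last, a numeric check of the wedge in the top picture, then hand in.

```bash
python3 - <<'E'
from h import *
for k in('10','11'):
    try: wedge('top',f'pics/t{k}_full.png')
    except Exception as e: print(e)
a=cv2.imread('pics/t0_full.png').astype(int);b=cv2.imread('pics/t11_full.png').astype(int)
for n,(x0,y0,x1,y1) in dict(rack=(175,280,240,328),bottle=(385,125,430,182),screw=(484,212,518,297)).items(): print(n,np.abs(a-b)[y0:y1,x0:x1].mean().round(1))
E
python3 -c "
from h import *
sign_off();s=read_state();print(s['time_s'])"
```

```text
top 60 edge yaw [-15.2 -19.9] butt yaw 61.7 width 22.924677893385308 butt s 134.6 lat 454.5 vis len 20.0
top 79 edge yaw [-13.  -19.9] butt yaw 83.0 width 33.0418424217213 butt s 131.7 lat 449.6 vis len 19.4
rack 9.1
bottle 7.3
screw 9.3
the job is handed in; nothing more can be done
the job is handed in; nothing more can be doneh.py:47: RankWarning: Polyfit may be poorly conditioned
  k1=np.polyfit(bs,lo,1);k2=np.polyfit(bs,hi,1)
h.py:47: RankWarning: Polyfit may be poorly conditioned
  k1=np.polyfit(bs,lo,1);k2=np.polyfit(bs,hi,1)
h.py:47: RankWarning: Polyfit may be poorly conditioned
  k1=np.polyfit(bs,lo,1);k2=np.polyfit(bs,hi,1)
h.py:47: RankWarning: Polyfit may be poorly conditioned
  k1=np.polyfit(bs,lo,1);k2=np.polyfit(bs,hi,1)
```

I took the mallet by its neck and drove the wedge in with 15 light taps, drawing back about 30 mm after each. I then laid the mallet back on the mat, let go, moved clear and handed the job in at about 24.4 s.

**Wedge:** It started about 3° askew and measured close to square after the fourth tap. It advanced about 56 mm in all. The tap force rose from about 1 N while it slid freely to 23–31 N over the last taps. The last tap was commanded to y = 17 mm but stopped at 14.9 mm, only 0.4 mm further on, so I take it as stopped and tight. I had no direct reading of how far the foot is squashed.

**Last checks:**
- **Mallet and surroundings:** In the final side picture the mallet lies on the mat, and the screwdriver and bottle look unmoved. The vial rack was outside that crop.
- **Comparison with the first top picture:** I compared the rack, bottle and screwdriver areas by pixel difference. The average differences were small (7–9 grey levels), but that is a weak check because lighting and shadows had changed.
- **Picture not viewed:** I had used up the picture limit, so I could not view the final top picture and checked it only numerically.
- **Disagreement:** The wedge's butt end came out at 131.7 and 134.6 mm along the drive direction in the last two top pictures. I trust the first (final picture, nearly full width seen) because the arm covered part of the wedge in the other. The final wedge angles from these fits are not reliable, because too little of the wedge shows.

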